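# Hold the tea strainer over the mug

### The job

Lift the tea strainer off its drip stand, carry it clear over the tops of the spice jars and turn it so that its wooden handle lies right above the handle of the blue-banded mug. Hold it there, ready for tea to be poured through it: level, centred over the mug's mouth, the underside of its bowl about a centimetre above the rim. Touch neither the mug nor the jars with strainer or gripper, and finish while still holding the strainer in place.

Things in the scene. Friction and masses are not known exactly. Their poses are not given: they have to be found in the camera images.
- strainer: tea strainer, 80 g: round steel bowl, wooden handle along -x. Origin on the bowl's axis at its underside, z up. Bowl 58 mm wide, 26 deep; rim flange 72 mm wide, top 29 mm above the origin. Handle 12 mm wide (y), 14 high, from x = -58 to -160 mm, centre line 30 mm above the origin. Away from it a tab reaches x = +48 mm
- strainer_grip (a point): point on the centre line of the strainer's wooden handle, 85 mm from the bowl's axis, midway between the stand's cup and fork: the free stretch to grip from above; axes as the strainer's
- stand: drip stand, fixed: dark wood base 200 (x) x 76 x 10 mm, origin at the centre of its underside. At x = +60 mm a white cup, 72 mm wide, rim 90 mm high, where the strainer's bowl hangs by its flange with 3 mm play; at x = -75 mm a steel fork, 26 mm wide, prongs 100 mm high, where its handle lies with 2 mm play. It lifts straight up out of both
- mug: white mug with a blue band, loose, 91 mm tall, 84 mm across. Origin at the base, 15.5 mm from the mug's axis towards the handle; z up; the handle sticks out along -y, to 58 mm from the origin (73 mm from the axis), between 11 and 84 mm high
- mug_mouth (a point): centre of the mug's mouth, in the plane of its rim, 91 mm above the worktop; axes as the mug's: the handle is on the -y side
- jar_yellow: spice jar with yellow cap, 45 mm wide, 100 mm tall; loose, standing in the row between stand and mug; origin at the centre of its underside
- jar_black: spice jar with black cap, 40 mm wide, 105 mm tall; loose, standing in the row between stand and mug; origin at the centre of its underside
- jar_white: spice jar with white cap, 47 mm wide, 98 mm tall; loose, standing in the row between stand and mug; origin at the centre of its underside

How it is judged (in metres and radians):
On the way:
1. the strainer is off its stand with the underside of its bowl above the tops of the jars (over 102 mm up) before it crosses their row (height (world z) of strainer above 0.102 m and world y of strainer above -0.06 m and contact force between strainer and stand below 0.05 N), for 0.02 s.
At the end, for the whole second after the job is handed in: Strainer held still (under 20 mm/s) by the fingers alone, bowl 3 to 22 mm above the mug's rim and within 12 mm of its centre, level within 0.14 rad, handle over the mug's within 0.2 rad; nothing touches the mug; mug within 15 mm, jars within 20 mm of their starts, upright (z of strainer in the frame of mug_mouth between 0.003 and 0.022 m and horizontal distance between strainer and mug_mouth below 0.012 m and angle between strainer's own z axis and vertical below 0.14 rad and angle between the x axis of strainer and the y axis of mug, either way round below 0.2 rad and y of strainer_grip in the frame of mug_mouth below -0.05 m and contact force between the fingers and strainer above 0.5 N and contact force between each of strainer, the arm, the fingers and mug below 0.05 N and contact force between strainer and stand below 0.05 N and contact force between strainer and jar_yellow below 0.05 N and contact force between strainer and jar_black below 0.05 N and contact force between strainer and jar_white below 0.05 N and linear speed of strainer below 0.02 m/s and angle between mug's own z axis and vertical below 0.05 rad and distance of mug from where it was at the start of the episode below 0.015 m and angle between each of jar_yellow, jar_black, jar_white's own z axis and vertical below 0.1 rad and distance of each of jar_yellow, jar_black, jar_white from where it was at the start of the episode below 0.02 m); the arm keeps its last pose, push and grip.
It fails at once if the mug is touched by the strainer or the robot (contact force between any of strainer, the fingers, the arm and mug above 0.5 N).
It fails at once if a spice jar is touched by the strainer or the robot (contact force between any of strainer, the fingers, the arm and jar_yellow above 0.5 N or contact force between any of strainer, the fingers, the arm and jar_black above 0.5 N or contact force between any of strainer, the fingers, the arm and jar_white above 0.5 N).
It also fails if it takes over 38 s, if anything falls off the work surface, if the arm or the gripper's body presses on something with over 40 N, if the wrist force passes 120 N, or if a joint passes its speed limit or range.

### The arm

A 6-joint arm with a two-finger parallel gripper is mounted at the origin on a cart in front of the work surface, level with it; the furniture and walls round the work are solid. World frame = base frame: x ahead of the robot, y to its left, z up, the work surface at z = 0. Lengths are in m, angles in degrees, forces in N, time in s.
With the tool pointing down it reaches from about 0.4 to 0.825 m from the base axis. Payload 7 kg.
Tool frame: the origin (TCP) lies midway between the tips of the shut fingers; the grasp point (between the pads) lies 19 mm behind it; z points along the fingers, y is the line along which they close (so a half turn about z gives the same grasp; the last joint's range is limited). The gripper opens to 88 mm and grips with 3 to 60 N. Pads are 19 mm wide; open, the fingers measure 130 mm over their backs; the gripper's body (78 mm by 193 mm) begins 47 mm behind the grasp point.
Start: joints at [85.09, 20.546, 0.682, 0, -70.136, -16.507], TCP at [0.246, 0.628, 0.227] pointing down, gripper open.
Joint ranges: [-176.03, 176.03], [-82.01, 121.73], [-58.28, 71.71], [-173.87, 95.51], [-174.79, -0.11], [-173.66, 173.66]. Speed limits (degrees/s): [136.94, 136.94, 172.46, 180, 180, 180].

### API

Orientations are given as a 3x3 rotation matrix whose columns are the frame's x, y, z axes.
In Python, from rig import robot, jaws, solver, imaging, order, nets gives the robot as it stands. Calls block until the motion is done:
- robot.goto(position, orientation): joint-space move of the TCP to a pose.
- robot.servo_line(position, ori=None, speed=0.15): straight line of the TCP; ori=None keeps the orientation; speed is the mean speed in m/s.
- robot.movej(angles): joint-space move.
- jaws.move_gripper(opening): opening from 0.0 (shut) to 1.0 (fully open); the grip force is fixed at half the most; returns when the fingers have stopped.
- robot.dwell(seconds).
- solver.ik(position, orientation): joint angles nearest the present ones, or None.
- robot.get_state(): the state.
- imaging.grab_frame(name): name is "scene" or "side" or "wrist"; returns (picture, depth): 480x640x3 uint8, red, green, blue; 480x640 float32, m along the optical axis (not along the pixel's ray), 0 where there is no reading.
- imaging.camera_info(name): a dict with "vfov" (degrees; the focal length in pixels is half the picture's height over the tangent of half this angle, whatever the lens; pixels are square), "cx", "cy" (the principal point, pixels), "view" (4x4, takes a point from world to camera coordinates); the wrist camera has in their place "T_tool_cam" (4x4, takes a point from camera to tool coordinates, whose origin is the TCP and whose axes are the flange's). Camera axes: x right, y down, z forward; pixel columns grow to the right and rows downward; lengths in m; the calibration is good to about 2 mm. A picture is of the moment at which its call begins: read the wrist's pose just before it. camera_info takes no time and is no camera call.
A pose or a line that the arm cannot do raises robot.Unreachable and nothing moves.
- order.job_done(): hands the job in; it is judged then, once.
Trained networks look in the newest picture that a camera, given by its name, has taken for a name from the list of things; names that differ only in an ending like _2 or _b are one class to them, and where a whole thing is asked for, a point or a joint stands for the part that bears it (a point fixed in the world has none). Each returns a list of dicts, best first, with "p" (0 to 1); they miss things now and then, are a little off and sometimes report something else, mostly with a low value. They report only what shows in the picture. A call takes as long as a camera call.
- nets.search_frame(camera, label): "bbox" ([centre column, centre row, width, height] in pixels, round what is visible of it).
- nets.landmark_of(camera, label): "pixel" ([column, row] in pixels: a listed point, or the origin of a listed thing).
The state is a dict: "t": time; "qpos": joint angles; "qvel": joint speeds; "effort": joint torques, N m; "position": TCP position; "tcp_rot": TCP orientation; "force": force on the tool from outside, world axes, zero at the start; "ft_torque": the same for the moment, N m; "grip_width": opening from 0.0 (shut) to 1.0 (fully open); "finger_force": force on a finger pad.
Only numpy, scipy, OpenCV 4.12 (cv2) and the standard library are available. Lean on these libraries where they do the work, as an engineer would, in place of code of your own. Each camera call takes 0.05 s, during which the arm holds its last target. There are 200 camera calls.

## Working session

There is one attempt and no reset: what is moved stays moved. The work goes in short steps, each a Python script; the robot and the scene stay as the last script left them, time stands still between calls to the robot, and variables do not carry over. Pictures are saved under pics/ and viewed, at most 10 in all, crops included, and the job is handed in when it is done.

```bash
mkdir -p pics
cat > h.py <<'E'
import numpy as np, cv2
from rig import robot, jaws, solver, imaging, order, nets
def cam(name):
    i=imaging.camera_info(name); f=240/np.tan(np.radians(i["vfov"])/2)
    if "view" in i: T=np.linalg.inv(np.array(i["view"]))
    else:
        s=robot.get_state(); W=np.eye(4); W[:3,:3]=s["tcp_rot"]; W[:3,3]=s["position"]; T=W@np.array(i["T_tool_cam"])
    return f,i["cx"],i["cy"],T
def atz(c,px,z):
    f,cx,cy,T=c; d=T[:3,:3]@np.array([(px[0]-cx)/f,(px[1]-cy)/f,1]); o=T[:3,3]
    return o+d*(z-o[2])/d[2]
def cloud(c,D):
    f,cx,cy,T=c; v,u=np.mgrid[:480,:640]
    P=np.stack([(u-cx)/f*D,(v-cy)/f*D,D],-1)@T[:3,:3].T+T[:3,3]; P[D==0]=np.nan
    return P
E
python3 - <<'E'
from h import *
np.set_printoptions(precision=4,suppress=True)
Z={'strainer_grip':.12,'mug_mouth':.091,'jar_yellow':0,'jar_black':0,'jar_white':0,'stand':0,'mug':0,'strainer':.08}
for n in ("scene","side","wrist"):
    c=cam(n);im,D=imaging.grab_frame(n);cv2.imwrite(f'pics/{n}0.png',im[:,:,::-1]);np.save(f'{n}0.npy',D)
    print(n,c[3][:3,3],c[3][:3,2],c[0])
    if n!='wrist':
      for k,z in Z.items():
        r=nets.landmark_of(n,k)
        for e in r[:2]: print(k,round(e['p'],2),np.array(e['pixel']),atz(c,e['pixel'],z))
print(robot.get_state()['t'],robot.get_state()['tcp_rot'])
print(imaging.camera_info('wrist'))
E
```

```text
scene [0.2542 0.5565 0.5496] [ 0.3547 -0.7595 -0.5453] 481.2587977262695
strainer_grip 0.63 [306.3 280.4] [0.4969 0.0574 0.12  ]
mug_mouth 0.78 [346.  204.8] [ 0.5494 -0.2295  0.091 ]
jar_yellow 0.9 [373.4 294.2] [ 0.4389 -0.0985  0.    ]
jar_black 0.6 [323.9 280.7] [ 0.5349 -0.0955  0.    ]
jar_white 0.72 [287.6 268.3] [ 0.6137 -0.1003  0.    ]
stand 0.88 [292.4 321.1] [0.5371 0.0274 0.    ]
stand 0.69 [372.4 293.9] [ 0.4408 -0.0985  0.    ]
mug 0.86 [353.2 247.6] [ 0.5262 -0.2228  0.    ]
strainer 0.55 [263.6 277.9] [0.5837 0.0349 0.08  ]
side [0.4378 0.6848 0.4295] [ 0.1171 -0.907  -0.4044] 579.9622475830588
strainer_grip 0.83 [330.8 269. ] [0.506  0.0767 0.12  ]
mug_mouth 0.75 [328.  287.9] [0.5093 0.0706 0.091 ]
mug_mouth 0.69 [330.5 203.5] [ 0.5437 -0.2205  0.091 ]
jar_yellow 0.56 [392.3 295.5] [ 0.4299 -0.0889  0.    ]
jar_black 0.58 [329.6 289.9] [ 0.5253 -0.0886  0.    ]
jar_black 0.27 [331.8 205.7] [ 0.5678 -0.4513 -0.    ]
stand 0.69 [313.1 334.2] [0.5313 0.0361 0.    ]
mug 0.72 [334.6 252.7] [ 0.5339 -0.2224  0.    ]
strainer 0.85 [268.  284.5] [0.5871 0.0559 0.08  ]
wrist [0.3076 0.6038 0.3843] [-0.2266  0.0894 -0.9699] 347.5370255736545
0.95 [[ 0.9309 -0.3652 -0.    ]
 [-0.3652 -0.9309 -0.    ]
 [-0.      0.     -1.    ]]
{'vfov': 69.25589194505359, 'cx': 320.37830900864736, 'cy': 238.6729355981636, 'T_tool_cam': array([[-0.0007, -0.9699, -0.2435,  0.0658],
       [ 1.    , -0.0006, -0.0004,  0.0006],
       [ 0.0003, -0.2435,  0.9699, -0.1577],
       [ 0.    ,  0.    ,  0.    ,  1.    ]])}
```

View pics/scene0.png

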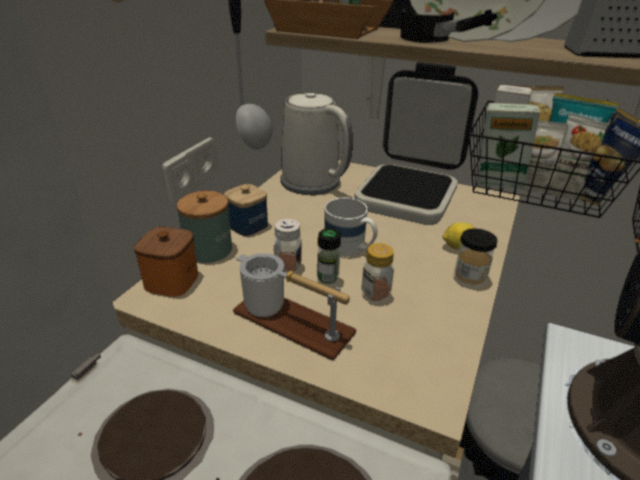

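View pics/side0.png

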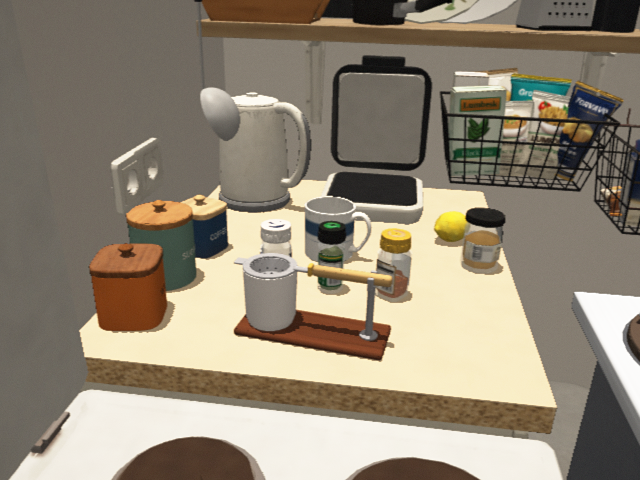

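The scene view shows the strainer on its stand (bowl near 263,270; handle 288–348, 275–298). The jars are behind it: white (288,240), black (329,255), yellow (378,270). The banded mug is at (346,225) with its handle to the right (371,232). The side view agrees. Next I'll take wrist views from above.

Run:
```python
from h import *
np.set_printoptions(precision=4,suppress=True)
D=np.load('scene0.npy');P=cloud(cam('scene'),D)
m=(P[...,2]>.13)&(P[...,0]<.85)&(P[...,1]<.3)&(P[...,0]>.1)
for y in np.arange(-.7,.3,.1):
    q=P[m&(P[...,1]>y)&(P[...,1]<y+.1)]
    if len(q): print(round(y,1),len(q),q.min(0),q.max(0))
R=np.diag([1.,-1,-1])
Z={'strainer_grip':.12,'mug_mouth':.091,'jar_yellow':0,'jar_black':0,'jar_white':0,'stand':0,'mug':0,'strainer':.09}
for j,p in enumerate([[.47,.04,.30],[.45,-.2,.30]]):
    robot.goto(p,R); robot.dwell(.2)
    c=cam('wrist');im,D=imaging.grab_frame('wrist');cv2.imwrite(f'pics/w{j}.png',im[:,:,::-1]);np.save(f'w{j}.npy',cloud(c,D))
    for k,z in Z.items():
        for e in nets.landmark_of('wrist',k)[:2]: print(k,round(e['p'],2),np.array(e['pixel']),atz(c,e['pixel'],z))
    print(robot.get_state()['t'],robot.get_state()['qpos'])
```

```text
-0.7 8402 [ 0.1    -0.6286  0.1301] [ 0.8464 -0.6001  0.4024]
-0.6 14628 [ 0.1125 -0.5999  0.13  ] [ 0.8458 -0.5     0.4465]
-0.5 30987 [ 0.1  -0.5   0.13] [ 0.8459 -0.4     0.4523]
-0.4 4324 [ 0.1004 -0.4     0.1301] [ 0.8452 -0.3001  0.4319]
-0.3 4578 [ 0.8385 -0.3     0.13  ] [ 0.8465 -0.2     0.4418]
-0.2 8379 [ 0.6829 -0.2     0.1302] [ 0.846  -0.1     0.4524]
-0.1 9325 [ 0.1  -0.1   0.13] [ 0.8457 -0.      0.4616]
-0.0 13270 [0.1  0.   0.13] [0.8464 0.1    0.4716]
0.1 11498 [0.785  0.1    0.1301] [0.8458 0.2    0.4829]
0.2 11364 [0.7845 0.2    0.13  ] [0.7967 0.3    0.4478]
strainer_grip 0.65 [328.9 180.6] [0.5084 0.0315 0.12  ]
mug_mouth 0.95 [579.3 143.4] [ 0.5435 -0.2237  0.091 ]
mug_mouth 0.26 [328.  179.5] [0.5072 0.0318 0.091 ]
jar_yellow 0.69 [419.3 231.4] [ 0.4308 -0.0939  0.    ]
jar_black 0.86 [424.8 159.6] [ 0.5254 -0.0944  0.    ]
jar_white 0.69 [435.7  87.6] [ 0.6113 -0.1014  0.    ]
jar_white 0.16 [328.2 156.6] [0.5291 0.0297 0.    ]
stand 0.7 [328.  153.6] [0.5328 0.0299 0.    ]
stand 0.4 [576.6 141.7] [ 0.5475 -0.2853  0.    ]
mug 0.65 [519.1 157.2] [ 0.5284 -0.215   0.    ]
strainer 0.92 [338.2  99.9] [0.5851 0.022  0.09  ]
3.8583 [ 28.8558  -1.5541 -16.8255  -0.0011 -74.725   61.1419]
strainer_grip 0.88 [ 91.5 159.2] [0.5087 0.0173 0.12  ]
mug_mouth 0.58 [343.4 122. ] [ 0.5447 -0.2227  0.091 ]
mug_mouth 0.24 [239.9 147.6] [ 0.5197 -0.1175  0.091 ]
jar_black 0.68 [240.1 144.2] [ 0.5249 -0.0975  0.    ]
jar_white 0.88 [238.5  68. ] [ 0.6138 -0.1005  0.    ]
stand 0.85 [139.4 139.7] [0.5302 0.0298 0.    ]
stand 0.41 [342.1 122.1] [ 0.5517 -0.2268  0.    ]
mug 0.76 [331.9 141.4] [ 0.5284 -0.2142  0.    ]
strainer 0.6 [105.6  78.3] [0.5852 0.0105 0.09  ]
strainer 0.46 [140.8 140. ] [ 0.5271 -0.0167  0.09  ]
5.4583 [ -1.0303   0.6088 -14.6899   0.0015 -74.7013  91.0371]
```

View pics/w0.png

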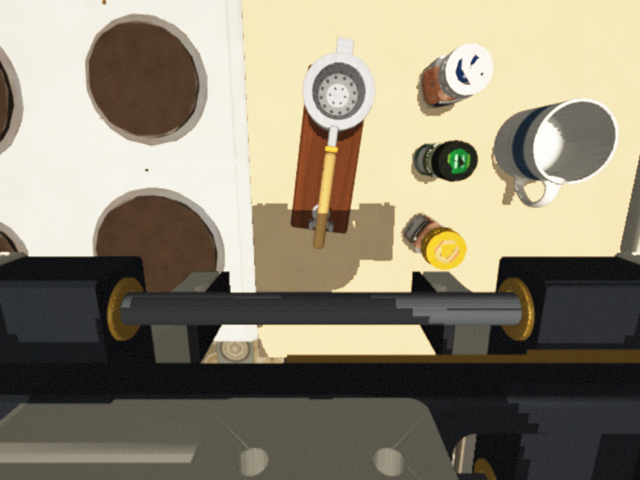

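View pics/w1.png

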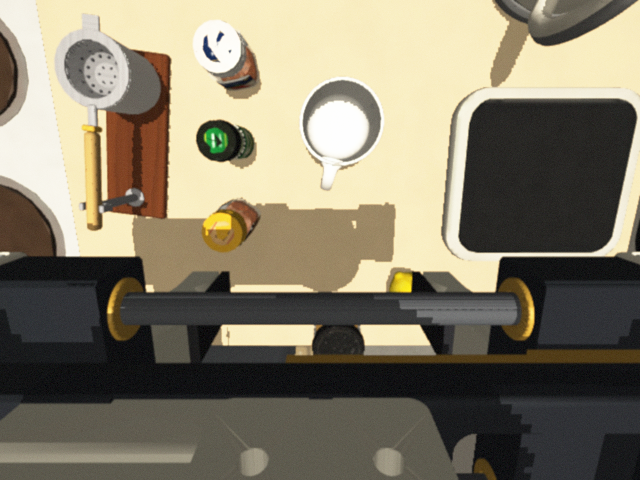

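Run:
```python
from h import *
np.set_printoptions(precision=4,suppress=True)
P=np.load('w0.npy');im=cv2.cvtColor(cv2.imread('pics/w0.png'),cv2.COLOR_BGR2HSV)
def sel(P,x,y,z): return (P[...,0]>x[0])&(P[...,0]<x[1])&(P[...,1]>y[0])&(P[...,1]<y[1])&(P[...,2]>z[0])&(P[...,2]<z[1])
h=sel(P,(.40,.68),(-.04,.1),(.08,.13))
q=P[h]; print('strainer area',len(q),q.min(0),q.max(0))
for x in np.arange(.40,.68,.01):
    a=q[(q[:,0]>=x)&(q[:,0]<x+.01)]
    if len(a): print(round(x,2),len(a),a[:,1].min(),a[:,1].max(),np.median(a[:,1]),np.median(a[:,2]),a[:,2].max())
P=np.load('w1.npy')
for z in [(.03,.05),(.06,.07),(.07,.085),(.085,.1)]:
    q=P[sel(P,(.44,.62),(-.30,-.15),z)];print('mug',z,len(q),q.min(0),q.max(0))
q=P[sel(P,(.44,.64),(-.30,-.15),(.083,.1))]
c,r=cv2.minEnclosingCircle(q[:,:2].astype(np.float32));print(c,r)
np.save('rim.npy',q)
```

```text
strainer area 4475 [ 0.4346 -0.0138  0.08  ] [0.6407 0.0578 0.1029]
0.43 41 0.03690082099521651 0.047634499062253886 0.042245226677602 0.09963027084420206 0.10121609531750192
0.44 105 0.034768444032239276 0.04763291483724712 0.041174981988885 0.09971004290648683 0.10199412919777534
0.45 163 0.02640211906781844 0.051689483121730904 0.039057639402735114 0.09948958081511428 0.10266025150849073
0.46 167 0.026378809393216712 0.05190043339479706 0.04010516854071384 0.0992533458410097 0.1016293075905444
0.47 112 0.031679813057887266 0.04326759735946156 0.03750679601464993 0.09983916264975742 0.10289926966184187
0.48 110 0.02970673046320746 0.04220996711872541 0.03597882209932729 0.09971016360539728 0.10230084814628321
0.49 115 0.028699056360130752 0.041142277125487875 0.034971990986780346 0.0998399612183315 0.10243741991140215
0.5 116 0.02769795195600852 0.039072430383592927 0.033976943398600884 0.09981044703958955 0.10292687334145839
0.51 120 0.02584418558235601 0.03805386844955046 0.03201744242794444 0.09978166821294332 0.10239813876658654
0.52 119 0.024853258323101556 0.03705438701364375
[... 1047 characters left out ...]
9543207062183284
0.62 345 -0.0003482052110617209 0.0439029404609758 0.020892536419873615 0.09255795007767281 0.09515856181599447
0.63 197 0.008646967166191556 0.024876341997470637 0.016432267036624298 0.092630918369415 0.09461732842911369
0.64 6 0.018283219784593154 0.02301265543374663 0.02066232003094275 0.0919622370954416 0.09254002837922776
mug (0.03, 0.05) 471 [ 0.4812 -0.2598  0.03  ] [ 0.5844 -0.1818  0.05  ]
mug (0.06, 0.07) 267 [ 0.4736 -0.2601  0.06  ] [ 0.5845 -0.1817  0.0699]
mug (0.07, 0.085) 788 [ 0.4767 -0.2604  0.07  ] [ 0.5846 -0.1813  0.085 ]
mug (0.085, 0.1) 924 [ 0.4888 -0.2631  0.085 ] [ 0.5869 -0.1789  0.0918]
(0.5362758636474609, -0.2199503630399704) 0.05131227523088455
```

Both wrist views show the strainer, the jars and the mug clearly. In w1 the mug mouth is at (341,120) and its handle tip at (328,188). In w0 the free stretch of handle runs from about (331,150) to (322,215). Now I'll fit the mug and the handle line.

```bash
cat > fit.py <<'E'
from h import *
from scipy.optimize import least_squares
np.set_printoptions(precision=4,suppress=True)
def circ(q,c0,r0):
    s=least_squares(lambda p:np.hypot(q[:,0]-p[0],q[:,1]-p[1])-p[2],[*c0,r0],loss='soft_l1',f_scale=.001); return s.x
def box(P,x,y,z): return P[(P[...,0]>x[0])&(P[...,0]<x[1])&(P[...,1]>y[0])&(P[...,1]<y[1])&(P[...,2]>z[0])&(P[...,2]<z[1])]
def mug(P):
    q=box(P,(.44,.64),(-.30,-.15),(.087,.097)); c=np.array([.545,-.221])
    for _ in range(4):
        d=np.hypot(*(q[:,:2]-c).T); f=circ(q[(d>.034)&(d<.0445)],c,.041); c=f[:2]
    h=box(P,(.40,.64),(-.30,-.13),(.02,.09)); d=np.hypot(*(h[:,:2]-c).T); h=h[(d>.047)&(d<.078)]
    v=h[:,:2]-c; a=np.arctan2(v[:,1],v[:,0])
    far=np.hypot(*v.T)>.058
    print('rim',f,np.median(q[:,2]),'handle n',len(h),far.sum(),np.degrees(np.median(a%6.2832)),np.degrees(np.median(a[far]%6.2832)), np.degrees(np.percentile(a%6.2832,[2,98])), 'rmax',np.hypot(*v.T).max())
if __name__=='__main__':
    mug(np.load('w1.npy')); mug(np.load('w0.npy'))
    for n in ('scene','side'): D=np.load(n+'0.npy'); print(n); mug(cloud(cam(n),D))
    P=np.load('w0.npy')
    q=box(P,(.472,.54),(.0,.06),(.094,.11)); (vx,vy,x0,y0)=cv2.fitLine(q[:,:2].astype(np.float32),cv2.DIST_HUBER,0,.001,.001).ravel()
    print('handle',np.degrees(np.arctan(vy/vx)),x0,y0,np.median(q[:,2]),'y@.504',y0+vy/vx*(.504-x0))
    q=box(P,(.54,.63),(-.02,.065),(.088,.098)); c=np.array([.588,.022])
    for _ in range(4):
        d=np.hypot(*(q[:,:2]-c).T); f=circ(q[(d>.029)&(d<.0375)],c,.034); c=f[:2]
    print('bowl',f)
E
python3 fit.py
```

```text
rim [ 0.5448 -0.2206  0.0408] 0.08933378826740915 handle n 275 138 166.87599582000612 166.68415021768982 [160.1993 174.3864] rmax 0.07272480038008226
rim [ 0.5448 -0.2197  0.0409] 0.08923582543584896 handle n 509 305 165.1149803628651 164.52114337567116 [160.6462 173.639 ] rmax 0.07299277473314307
scene
rim [ 0.5464 -0.2186  0.041 ] 0.0900139587345925 handle n 160 119 165.09531121678168 165.1708066664615 [160.8485 172.7204] rmax 0.07365114016010274
side
rim [ 0.5437 -0.2178  0.041 ] 0.08874218287927882 handle n 201 146 164.80619210992936 164.81063430317795 [159.6185 172.8494] rmax 0.07274769496464943
handle -7.7528963 0.506793 0.033265784 0.09985614470022772 y@.504 0.03364604
bowl [0.592  0.0221 0.0326]
```

```bash
cat >> h.py <<'E'
def Rz(d):
    a=np.radians(d); return np.array([[np.cos(a),-np.sin(a),0],[np.sin(a),np.cos(a),0],[0,0,1]])@np.diag([1.,-1,-1])
E
python3 - <<'E'
from h import *
np.set_printoptions(precision=4,suppress=True)
R=Rz(-7.75); g=np.array([.5048,.0335])
robot.goto([*g,.20],R); jaws.move_gripper(.5)
robot.servo_line([*g,.0765],speed=.08); robot.dwell(.2); s0=robot.get_state(); print(s0['force'],s0['position'])
jaws.move_gripper(0.0); robot.dwell(.2); s=robot.get_state(); print(s['grip_width'],s['finger_force'],s['force'],s['t'])
robot.servo_line([*g,.10],speed=.04); s=robot.get_state(); print(s['force'])
robot.servo_line([*g,.20],speed=.1); robot.dwell(.2); s=robot.get_state(); print(s['force'],s['ft_torque'],s['grip_width'],s['t'])
c=cam('wrist');im,D=imaging.grab_frame('wrist');cv2.imwrite('pics/w2.png',im[:,:,::-1]);np.save('w2.npy',cloud(c,D))
for n in('scene','side'):
    im,D=imaging.grab_frame(n);cv2.imwrite(f'pics/{n}2.png',im[:,:,::-1]);np.save(f'{n}2.npy',cloud(cam(n),D))
E
```

```text
[-0.0572 -0.0874  0.0613] [0.5049 0.0336 0.0768]
0.13344453638899004 29.975564181804657 [ 0.1609 -0.8686  0.0921] 10.0917
[-0.3455 -0.4224 -1.1996]
[ 0.1422 -0.6993 -1.0727] [-0.008   0.0298  0.0185] 0.13045337378656122 12.1833
```

View pics/w2.png

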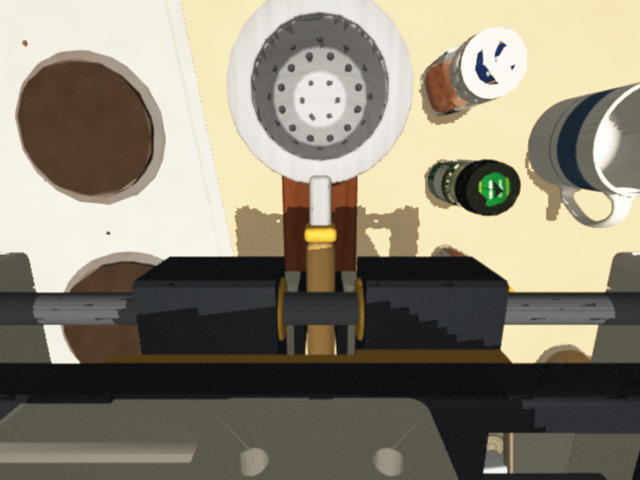

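View pics/side2.png

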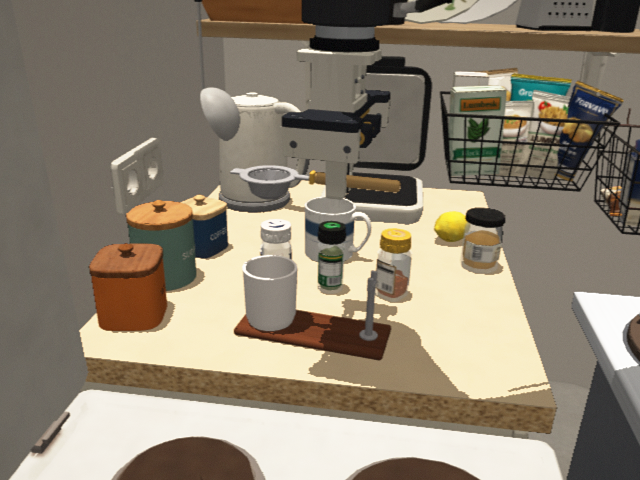

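The strainer is held clear of the stand. In w2 its bowl is centred near (320,90) with the handle straight between the pads; in side2 it hangs level near (270,180). Next I'll measure its pose in the tool frame.

```bash
cat > meas.py <<'E'
from fit import *
def meas(P,pos,R,tag):
    # points into tool frame, with z flipped up: u=(along tool x, left, up) relative to TCP
    Q=(P-pos)@(R@np.diag([1.,-1,-1]))
    q=box(Q,(.035,.14),(-.05,.05),(.005,.04))
    zt=np.percentile(q[:,2],50)
    c=np.array([.085,0.])
    for _ in range(5):
        d=np.hypot(*(q[:,:2]-c).T); b=q[(d>.029)&(d<.038)&(abs(q[:,2]-zt)<.012)]; 
        A=np.c_[b[:,:2]-c,np.ones(len(b))]; k=np.linalg.lstsq(A,b[:,2],rcond=None)[0]
        b=b[abs(b[:,2]-A@k[:3] if len(b)!=len(A) else b[:,2]-A@k)<.003]
        th=np.arctan2(b[:,1]-c[1],b[:,0]-c[0]); r=np.hypot(*(b[:,:2]-c).T)
        # outer edge by angular bins, fixed radius 36 mm
        e=[b[i][np.argmax(r[i])] for t in np.arange(-3.14,3.14,.15) if abs(t)>.35 and abs(t)<2.7 for i in [np.where((th>=t)&(th<t+.15))[0]] if len(i)>3]
        e=np.array(e); s=least_squares(lambda p:np.hypot(e[:,0]-p[0],e[:,1]-p[1])-.036,c,loss='soft_l1',f_scale=.0007); c=s.x
    print(tag,'n',len(b),'bins',len(e),'centre',c,'rim z',k[2],'tilt x,y',k[:2],'res',np.abs(s.fun).mean())
    h=box(Q,(.018,.035),(-.012,.012),(.005,.05))
    if len(h)>20: l=cv2.fitLine(h[:,:2].astype(np.float32),cv2.DIST_HUBER,0,.001,.001).ravel(); print(' handle yaw',np.degrees(np.arctan(l[1]/l[0])),l[2:],np.median(h[:,2]))
E
python3 - <<'E'
from meas import *
s=robot.get_state(); print(s['position'])
for n in ('w2','scene2','side2'): meas(np.load(n+'.npy'),np.array(s['position']),np.array(s['tcp_rot']),n)
E
```

```text
[0.5047 0.0335 0.1997]
w2 n 8713 bins 31 centre [ 0.0884 -0.0004] rim z 0.015622248705946895 tilt x,y [-0.0055  0.0003] res 0.0003553427610113827
 handle yaw -0.96754235 [ 0.0265 -0.0006] 0.0231982140876933
scene2 n 176 bins 14 centre [0.0889 0.0005] rim z 0.017226958143517185 tilt x,y [ 0.0089 -0.0169] res 0.00040841847002400254
side2 n 401 bins 31 centre [0.0868 0.002 ] rim z 0.01523331581505266 tilt x,y [-0.0016 -0.0082] res 0.0007144052115745287
 handle yaw 0.9492594 [0.0275 0.006 ] 0.01896057635386394
```

Run:
```python
from meas import *
R=Rz(-14); p=[.4594,-.1987]
robot.servo_line([*p,.20],ori=R,speed=.12)
robot.servo_line([*p,.135],speed=.06); robot.dwell(.4)
s=robot.get_state(); print(s['t'],s['position'],s['force'],s['grip_width'])
a=np.array(s['position']);T=np.array(s['tcp_rot'])
for n in('wrist','scene','side'):
    c=cam(n); im,D=imaging.grab_frame(n);cv2.imwrite(f'pics/{n}3.png',im[:,:,::-1]);P=cloud(c,D);np.save(f'{n}3.npy',P)
    meas(P,a,T,n)
    # mug outer wall / handle below rim
    q=box(P,(.44,.64),(-.30,-.15),(.03,.08)); h=np.hypot(q[:,0]-.5448,q[:,1]+.22); w=q[(h>.036)&(h<.046)]
    if len(w)>30: print('  mug wall',len(w),circ(w,[.5448,-.22],.042))
```

```text
16.0917 [ 0.4594 -0.1987  0.1351] [-0.4247  0.0189 -1.2033] 0.13435719981253708
wrist n 8707 bins 31 centre [ 0.0886 -0.0003] rim z 0.01596167646725432 tilt x,y [-0.0056  0.0004] res 0.0003698750653568387
 handle yaw -0.031890877 [ 0.0266 -0.0004] 0.023531157092562444
scene n 141 bins 16 centre [0.0895 0.0013] rim z 0.01717075703193965 tilt x,y [ 0.0108 -0.0002] res 0.00044429340158104675
  mug wall 1085 [ 0.5463 -0.2186  0.041 ]
side n 221 bins 24 centre [0.0863 0.0021] rim z 0.015198460279739893 tilt x,y [-0.0045 -0.0018] res 0.0007154289015042954
 handle yaw -1.9882649 [0.0265 0.0058] 0.01864071364752469
  mug wall 1051 [ 0.5436 -0.2178  0.0412]
```

View pics/scene3.png

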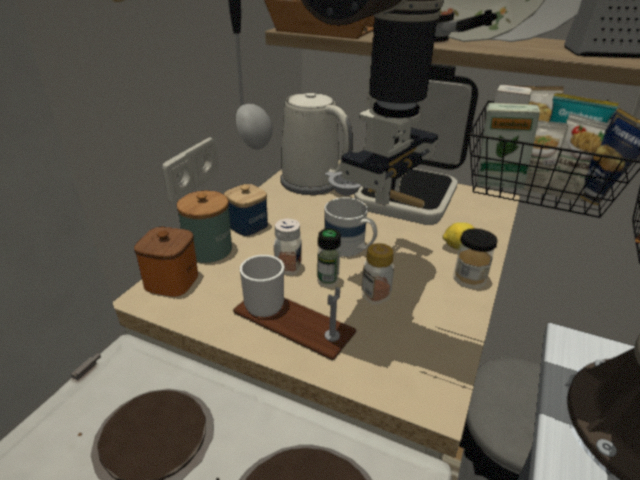

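View pics/wrist3.png

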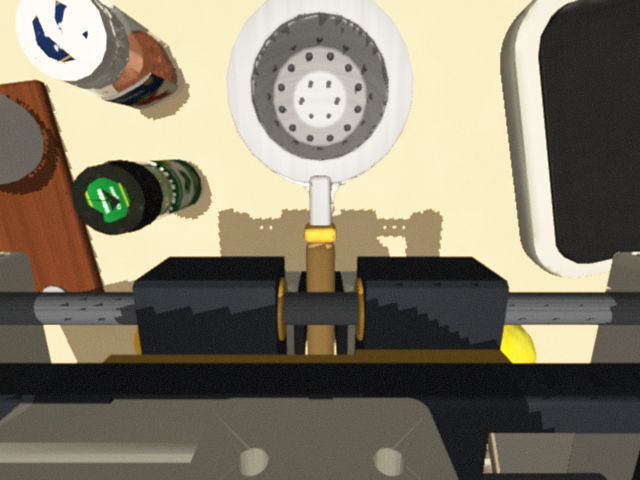

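The scene view shows the strainer at (347,180) over the mug, with its handle along the mug's. The wrist view shows a level, centred grip. The offset from the mug axis is under 1 mm in both fixed cameras, so I'll lower it.

Run:
```python
from meas import *
robot.servo_line([.4594,-.1987,.114],speed=.03); robot.dwell(.6)
s=robot.get_state(); print(s['t'],s['position'],s['force'],s['finger_force'])
for n in('scene','side'):
    c=cam(n); im,D=imaging.grab_frame(n);P=cloud(c,D); meas(P,np.array(s['position']),np.array(s['tcp_rot']),n)
    q=box(P,(.44,.64),(-.30,-.15),(.03,.08)); h=np.hypot(q[:,0]-.5448,q[:,1]+.22); w=q[(h>.036)&(h<.046)]
    print('  mug wall',circ(w,[.5448,-.22],.042))
    cv2.imwrite(f'pics/{n}4.png',cv2.resize(im[120:280,240:450,::-1],None,fx=3,fy=3))
```

```text
17.6917 [ 0.4594 -0.1987  0.114 ] [ 0.1809  0.7764 -0.7111] 29.97437059879303
scene n 134 bins 16 centre [0.089  0.0011] rim z 0.017156618422616968 tilt x,y [0.009  0.0043] res 0.0007617522047506918
  mug wall [ 0.5462 -0.2186  0.0409]
side n 223 bins 26 centre [0.0867 0.0024] rim z 0.01510423684841809 tilt x,y [-0.0017  0.0015] res 0.0010778400195805885
 handle yaw 0.095102206 [0.0265 0.0053] 0.01893543055580184
  mug wall [ 0.5435 -0.2177  0.0411]
```

View pics/side4.png

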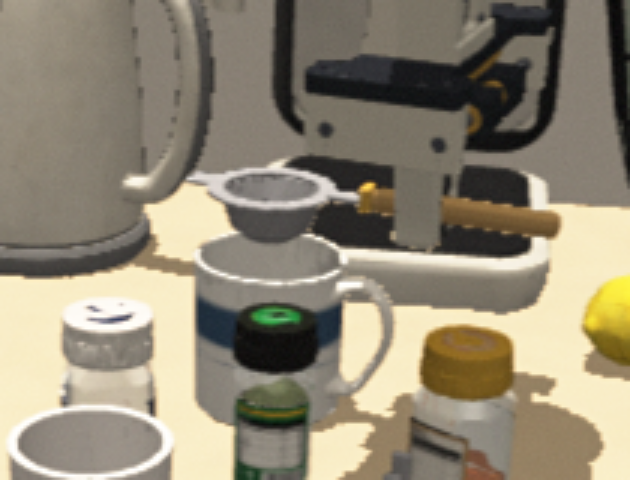

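The crop shows the bowl at (275,205) level just above the mug's mouth, with its handle over the mug's handle. The mug and jars have not moved.

```bash
python3 -c "
from h import *
print(order.job_done())"
```

```text
the job is handed in; nothing more can be done
None
```

I handed the job in with the gripper holding the strainer level about 11 mm above the mug's rim, within about 1 mm of its centre by the cameras and with its handle over the mug's; I saw no contact with the mug or jars, and no verdict was returned.

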